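# Take the silica-gel cassette out of the conditioning box

### The arm

A 6-joint arm with a two-finger parallel gripper is mounted at the origin on a cart in front of the work surface, level with it; the furniture and walls round the work are solid. World frame = base frame: x ahead of the robot, y to its left, z up, the work surface at z = 0. Lengths are in m, angles in degrees, forces in N, time in s.
With the tool pointing down it reaches from about 0.4 to 0.825 m from the base axis. Payload 7 kg.
Tool frame: the origin (TCP) lies at the very end of the fingers, on their centre line; the grasp point (between the pads) lies 19 mm behind it (ctrl.hold_point_z is the distance from the TCP to the grasp point, in m); z points along the fingers, y is the line along which they close (so a half turn about z gives the same grasp; the last joint's range is limited). The gripper opens to 88 mm and grips with 3 to 60 N. Pads are 19 mm wide; open, the fingers measure 130 mm over their backs; the gripper's body (78 mm by 193 mm) begins 47 mm behind the grasp point.
Start: joints at [-54.425, 20.546, 0.682, 0, -70.136, -16.507], TCP at [0.22, -0.638, 0.227] pointing down, gripper open.
Joint ranges: [-176.03, 176.03], [-82.01, 121.73], [-58.28, 71.71], [-173.87, 95.51], [-174.79, -0.11], [-173.66, 173.66]. Speed limits (degrees/s): [136.94, 136.94, 172.46, 180, 180, 180].

### API

Orientations are given as [roll, pitch, yaw] about the fixed x, y, z axes, in that order (R = Rz(yaw) Ry(pitch) Rx(roll)).
In Python, from plant import sensors, viewer, workorder, ctrl gives the robot as it stands.
- The arm moves only by the shell command python3 -m pendant 'ROWS'. ROWS is JSON, a list of rows, each a list of 3 entries, a list of its own where there are three numbers: the opening, from -1 (shut) to 1 (fully open), so that 0 is half open, then the shift along the tool's x, y, z in m, then the turn, a rotation vector about the tool's x, y, z in degrees. A call has 1 to 10 rows; each row is the pose to reach, as a shift and turn from the pose commanded when the call began, along the tool's axes at that moment; what a row does not reach only later rows make up. A row lasts 1/12 s, in which the tool goes at most 41.7 mm and 7.16 degrees, less where a joint would pass 70% of its speed; a pose out of reach is approached as far as the arm can. A call with a gripper value outside its range is refused whole. The fingers move at their own pace and stop on an object; the grip force is fixed at half the most. Time passes only in rows, so rows that repeat a pose let the fingers close. It gives the time, the measured TCP pose, the force, the opening and the grip force at its end, in the units of the state.
- sensors.get_obs(): the state, without advancing time (a new reading comes with each control period).
- viewer.snapshot(name): name is "scene" or "top" or "wrist"; returns the picture (384x512x3 uint8, red, green, blue); there is no depth.
- viewer.camera_params(name): a dict with "fx", "fy", "cx", "cy" (pixels), "extrinsics" (4x4, takes a point from world to camera coordinates). Camera axes: x right, y up, looking along -z (the intrinsics and any distortion apply to the point x, -y, -z); pixel columns grow to the right and rows downward; lengths in m; the calibration is good to about 2 mm. A picture is of the moment at which its call begins: read the wrist's pose just before it. camera_params takes no time and is no camera call; for the wrist camera it gives the pose at the moment of the call.
- workorder.close_job(): hands the job in; it is judged then, once.
The state is a dict: "clock": time; "joint_pos": joint angles; "qvel": joint speeds; "tau": joint torques, N m; "tool_pos": TCP position; "orientation": TCP orientation; "force": force on the tool from outside, world axes, zero at the start; "moment": the same for the moment, N m; "opening": finger opening in m; "gripper_force": force on a finger pad.
Only numpy, scipy, OpenCV 4.12 (cv2) and the standard library are available. Lean on these libraries where they do the work, as an engineer would, in place of code of your own. Each camera call takes 0.05 s, during which the arm holds its last target. There are 200 camera calls.

### The job

The silica-gel cassette of the humidity-conditioning box is due for a change. Lift the specimen tray out of the box by its handle, keeping it level so that its two dishes stay in it, and set it down squarely on the middle of the grey foam pad, its sides in line with the pad's. Then pinch the cassette's two side catches together, lift it straight out of its cradle, and finish while still holding it by the pinched catches, level and still over the box, its underside about 10 cm above the box's rim; do not disturb the things lying around.

Things in the scene. Friction and masses are not known exactly. Their poses are not given: they have to be found in the camera images.
- box_rim (a point): Conditioning box: grey open plastic case, 166 (x) x 126 (y) x 74 mm high outside, walls 5 mm, fixed. This point: centre of its mouth, level with the rim; x along the 166 mm length, z up. Corner posts inside carry the tray; in the middle of the floor is the cassette's metal cradle, whose brackets rise to 29 mm above the table. Box and foam pad swap places from start to start.
- tray_grip (a point): White specimen tray's bridge handle: a bar across the tray's middle, 12 mm thick in x, 72 mm long in y, 26 mm deep, its top 63 mm above the tray's underside. This point: middle of the bar, 50 mm above the underside, 13 mm below the bar's top. Axes of the tray (parallel to the box's at the start); close the fingers along x.
- tray_under (a point): Centre of the tray's underside. The tray is 150 (x) x 110 (y) mm, walls 18 mm high, floor 3 mm thick, about 0.22 kg; it nests in the box's mouth on the corner posts, underside 67 mm above the table, sunk 7 mm below the rim with 3 mm of play all round.
- dish_1: Small round glass dish, 57 mm wide, 12 mm high, standing loose in the tray on the -x side of the handle. Origin: centre of its underside.
- dish_2: The same kind of dish, loose in the tray on the +x side of the handle. Origin: centre of its underside.
- pad_top (a point): Grey foam pad flat on the table, 160 (x) x 120 (y) x 10 mm, firm, weighted (1.2 kg) so that it stays where it lies; this point: centre of its upper face, x along its 160 mm length.
- cassette_pinch (a point): Grasp point of the cassette: half-way between its two catches, 42 mm above its underside. The catches are white ribbed paddles standing on its top at -x and +x, 22 mm wide in y, from 27 to 53 mm above the underside; outer faces 60 mm apart at rest, 50 mm fully pinched. Close along x on the outer faces; fingertips must stay above the brackets, 21 mm over the cassette's underside.
- cassette_under (a point): Centre of the underside of the silica-gel cassette: closed white case, 44 (x) x 94 (y) x 26 mm with vent slots on top, about 0.17 kg with its catches. It is clipped into the cradle in the middle of the box, under the tray, underside 8 mm above the table; axes parallel to the box's.
- catch_near (a joint): Travel of the catch on the cassette's -x side: 0 at rest, 0.005 m pushed fully inward (firm stop). A spring pushes it out, 1.5 N at rest, about 6 N at the stop. Below about 0.0035 m its bolt is caught under the cradle's bracket and the cassette cannot be lifted.
- catch_far (a joint): The same for the catch on the +x side.
- slide_box: Bystander: blue slide box, 63 x 86 x 30 mm. Origin: centre of its underside.
- weight: Bystander: felt-covered steel weight, 34 x 56 x 23 mm. Origin: centre of its underside.
- loupe: Bystander: black stand loupe, 42 mm wide, 42 mm high. Origin: centre of its underside.

How it is judged:
By the outcome, as a careful person would: the job done as asked, in the order asked, and still so for the second after the job is handed in, while the arm keeps its last pose, push and grip.
It also fails if it takes over 64 s, if anything falls off the work surface, if the arm or the gripper's body presses on something with over 40 N, if the wrist force passes 120 N, or if a joint passes its speed limit or range.

## Working session

There is one attempt and no reset: what is moved stays moved. The work goes in short steps, Python scripts to look and compute and a shell command to move; the robot and the scene stay as the last step left them, time stands still between calls to the robot, and variables do not carry over. Pictures are saved under pics/ and viewed, at most 10 in all, crops included, and the job is handed in when it is done.

```bash
mkdir -p pics; ls; python3 - <<'E'
from plant import sensors, viewer, ctrl
import cv2
o=sensors.get_obs(); print(o); print(ctrl.hold_point_z)
for n in("top","scene"):
    p=viewer.camera_params(n); print(n,p)
    cv2.imwrite(f"pics/{n}0.png",viewer.snapshot(n)[:,:,::-1])
E
```

```text
pics
{'clock': 0.0, 'joint_pos': array([-5.44254043e+01,  2.05896255e+01,  6.33386997e-01, -2.01591595e-02,
       -7.01343779e+01, -1.65061296e+01]), 'qvel': array([-0.06161732, -0.09716399, -0.00788224, -0.17009044, -0.02086733,
        0.04374172]), 'tau': array([-3.16729136e-03, -5.82723498e+01,  2.93035322e+01,  6.99691236e+00,
        6.65183121e-03, -1.39541976e-04]), 'tool_pos': array([ 0.22032966, -0.63751449,  0.22564004]), 'orientation': array([ 1.79907733e+02, -7.57826149e-03, -1.60938393e+02]), 'force': array([ 0.45629415,  0.26643178, -0.31570568]), 'moment': array([-0.00014083, -0.00018949,  0.00197873]), 'gripper_force': 0.0, 'opening': 0.08767650565046455}
0.0188
top {'fx': 360.0369790428135, 'fy': 360.0369790428135, 'cx': 257.3523328721856, 'cy': 187.61735844224683, 'extrinsics': array([[-0.01295024, -0.99987973,  0.00853329,  0.32634105],
       [ 0.98436432, -0.01124909,  0.17578494, -0.5119065 ],
       [-0.17566781,  0.01067632,  0.98439161, -0.87215942],
       [ 0.        ,  0.        ,  0.        ,  1.        ]])}
scene {'fx': 418.84334227390667, 'fy': 418.84334227390667, 'cx': 253.47478267864267, 'cy': 193.90760066921567, 'extrinsics': array([[-0.7686247 , -0.63968961,  0.00364427,  0.57216255],
       [ 0.48752022, -0.58207679,  0.65077696, -0.09772608],
       [-0.41417402,  0.5019799 ,  0.75926021, -0.88771036],
       [ 0.        ,  0.        ,  0.        ,  1.        ]])}
```

View pics/top0.png

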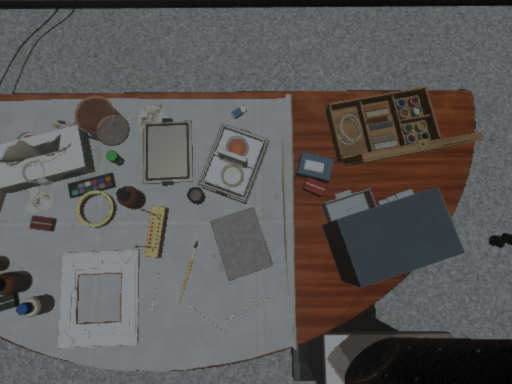

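View pics/scene0.png

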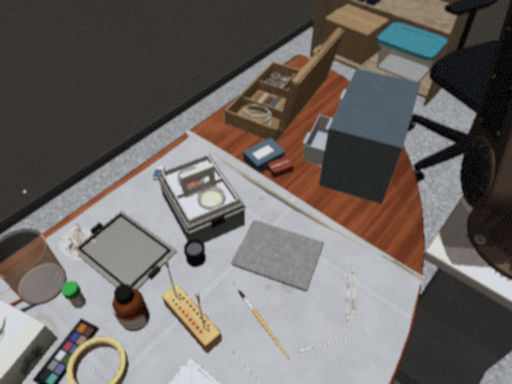

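The top view shows the box with its tray at about (234,162) and the pad at (242,243). The loupe is at (196,196), and the slide box and weight are at (315,165) and (315,187). I'll enlarge this area and build helpers.

```bash
cat > h.py <<'E'
import numpy as np, cv2
from plant import sensors, viewer, ctrl
from scipy.spatial.transform import Rotation as R
def ray2z(p,uv,z):
    uv=np.atleast_2d(uv).astype(float); E=p['extrinsics']; Rm,t=E[:3,:3],E[:3,3]
    d=np.c_[(uv[:,0]-p['cx'])/p['fx'],-(uv[:,1]-p['cy'])/p['fy'],-np.ones(len(uv))]@Rm
    c=-Rm.T@t; return c+d*((z-c[2])/d[:,2])[:,None]
def proj(p,X):
    X=np.atleast_2d(X); E=p['extrinsics']; c=X@E[:3,:3].T+E[:3,3]
    return np.c_[p['cx']+p['fx']*c[:,0]/-c[:,2],p['cy']-p['fy']*c[:,1]/-c[:,2]]
def rect(cx,cy,yaw,lx,ly,z):
    c,s=np.cos(np.radians(yaw)),np.sin(np.radians(yaw))
    return np.array([[cx+c*a*lx/2-s*b*ly/2,cy+s*a*lx/2+c*b*ly/2,z] for a,b in((-1,-1),(1,-1),(1,1),(-1,1))])
def tool():
    o=sensors.get_obs(); return o['tool_pos'],R.from_euler('xyz',o['orientation'],degrees=True)
E
python3 - <<'E'
from h import *
im=cv2.imread("pics/top0.png")
x0,y0=185,110
c=cv2.resize(im[y0:y0+100,x0:x0+100],None,fx=6,fy=6,interpolation=cv2.INTER_CUBIC)
cv2.imwrite("pics/c1.png",c)
p=viewer.camera_params("top")
g=cv2.bilateralFilter(im,5,30,5)
for n,z,uv in(("pad",.01,[(210,222),(253,207),(272,266),(227,280)]),("box",.074,[(225,125),(268,140),(240,202),(199,188)])):
    X=ray2z(p,uv,z); print(n,X.round(3).tolist(),X.mean(0).round(3),[np.linalg.norm(X[i]-X[i-1]).round(3) for i in range(4)], [np.degrees(np.arctan2(*(X[i]-X[i-1])[1::-1])).round(1) for i in range(4)])
E
```

```text
pad [[0.433, 0.444, 0.01], [0.471, 0.332, 0.01], [0.319, 0.285, 0.01], [0.286, 0.399, 0.01]] [0.377 0.365 0.01 ] [np.float64(0.153), np.float64(0.118), np.float64(0.159), np.float64(0.119)] [np.float64(16.8), np.float64(-71.3), np.float64(-162.9), np.float64(106.1)]
box [[0.673, 0.4, 0.074], [0.632, 0.292, 0.074], [0.475, 0.363, 0.074], [0.511, 0.464, 0.074]] [0.573 0.38  0.074] [np.float64(0.174), np.float64(0.116), np.float64(0.172), np.float64(0.107)] [np.float64(-21.4), np.float64(-110.6), np.float64(155.6), np.float64(70.4)]
```

View pics/c1.png

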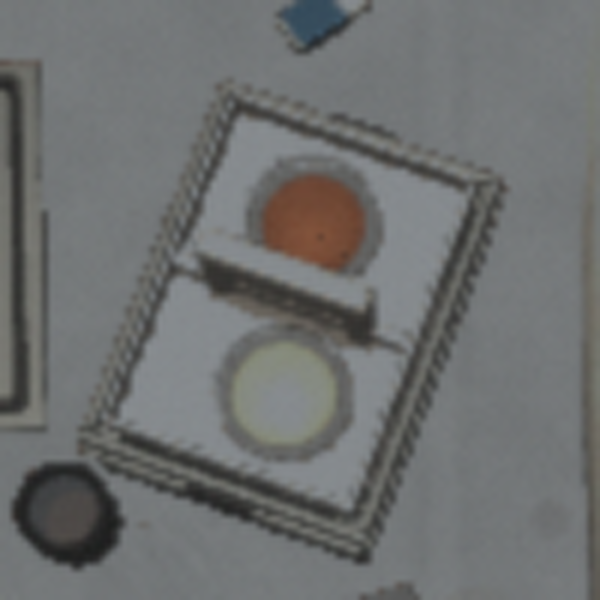

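The crop shows the tray handle running from about (200,245) to (375,320), in other words the bar across the middle. The box rim corners are at (225,88), (503,183), (368,560) and (82,435). Box yaw is about -21.5° and pad yaw about 17°. Next I'll check the tall grey case beside the path and work out the moves.

```bash
python3 - <<'E'
from h import *
from scipy.optimize import least_squares
pt,ps=viewer.camera_params("top"),viewer.camera_params("scene")
def tri(a,b): 
    return least_squares(lambda X:np.r_[(proj(pt,X)-a).ravel(),(proj(ps,X)-b).ravel()],[.5,0,.1])
for a,b in(((330,228),(330,125)),((440,190),(363,72)),((463,240),(418,85)),((330,228),(363,72)),((440,190),(418,85))):
    r=tri(a,b); print(r.x.round(3),r.cost.round(1))
uv=np.array([(225,88),(503,183),(368,560),(82,435)])/6+[185,110]
X=ray2z(pt,uv,.074); m=X.mean(0); d=X[0]+X[1]-X[2]-X[3]
print(m.round(4),np.degrees(np.arctan2(d[1],d[0])),[np.linalg.norm(X[i]-X[i-1]).round(3) for i in range(4)])
hb=np.array([(197,240),(372,295)])/6+[185,110]; print("handle top",ray2z(pt,hb,.130).round(4))
p,r=tool()
for w in([.22,-.638,.42],[.5,-.35,.42],[.62,0,.42],[.57,.37,.30]): print(w,r.inv().apply(np.array(w)-p).round(3))
E
```

```text
[0.404 0.176 0.209] 2.0
[ 0.48  -0.084  0.165] 4.4
[ 0.365 -0.13   0.156] 25.2
[0.376 0.196 0.351] 129.4
[ 0.427 -0.119  0.142] 980.6
[0.5753 0.3773 0.074 ] -20.644252528423532 [np.float64(0.16), np.float64(0.124), np.float64(0.169), np.float64(0.128)]
handle top [[0.5911 0.4124 0.13  ]
 [0.5682 0.3443 0.13  ]]
[0.22, -0.638, 0.42] [ 0.    -0.    -0.194]
[0.5, -0.35, 0.42] [-0.358  0.181 -0.194]
[0.62, 0, 0.42] [-0.586  0.472 -0.194]
[0.57, 0.37, 0.3] [-0.66   0.838 -0.073]
```

```bash
python3 -m pendant '[[1,[0,0,-0.04],[0,0,0]],[1,[0,0,-0.08],[0,0,0]],[1,[0,0,-0.12],[0,0,0]],[1,[-0.01,0.005,-0.155],[0,0,0]],[1,[-0.035,0.018,-0.18],[0,0,0]],[1,[-0.065,0.033,-0.194],[0,0,0]],[1,[-0.1,0.05,-0.194],[0,0,0]],[1,[-0.135,0.068,-0.194],[0,0,0]],[1,[-0.17,0.086,-0.194],[0,0,0]],[1,[-0.205,0.104,-0.194],[0,0,0]]]'; python3 - <<'E'
from h import *
p,r=tool()
for w in([.5,-.35,.42],[.62,0,.42],[.57,.37,.30]): print(w,r.inv().apply(np.array(w)-p).round(3))
E
```

```text
clock: 0.93
tool_pos: [0.3811, -0.4711, 0.4203]
orientation: [180.0, -0.0, -160.9]
force: [1.7, -0.8, 0.4]
opening: 0.0875
gripper_force: 0.0
[0.5, -0.35, 0.42] [-0.152  0.076  0.   ]
[0.62, 0, 0.42] [-0.38   0.367  0.   ]
[0.57, 0.37, 0.3] [-0.453  0.733  0.121]
```

```bash
python3 -m pendant '[[1,[-0.036,0.019,0],[0,0,0]],[1,[-0.072,0.038,0],[0,0,0]],[1,[-0.107,0.058,0],[0,0,0]],[1,[-0.14,0.08,0],[0,0,0]],[1,[-0.168,0.108,0],[0,0,0]],[1,[-0.192,0.14,0],[0,0,0]],[1,[-0.216,0.172,0],[0,0,0]],[1,[-0.24,0.204,0],[0,0,0]],[1,[-0.264,0.236,0],[0,0,0]],[1,[-0.288,0.268,0],[0,0,0]]]'; python3 - <<'E'
from h import *
p,r=tool()
for w in([.62,0,.42],[.57,.37,.30]): print(w,r.inv().apply(np.array(w)-p).round(3))
E
```

```text
clock: 1.77
tool_pos: [0.565, -0.1232, 0.4204]
orientation: [180.0, -0.0, -160.9]
force: [0.7, -0.3, 1.2]
opening: 0.088
gripper_force: 0.0
[0.62, 0, 0.42] [-0.092  0.098  0.   ]
[0.57, 0.37, 0.3] [-0.166  0.464  0.12 ]
```

```bash
python3 -m pendant '[[1,[-0.02,0.032,0],[0,0,-5]],[1,[-0.038,0.068,0],[0,0,-10]],[1,[-0.056,0.105,0],[0,0,-15]],[1,[-0.074,0.142,0],[0,0,-20]],[1,[-0.09,0.18,0],[0,0,-25]],[1,[-0.1,0.218,0],[0,0,-30]],[1,[-0.11,0.256,0],[0,0,-35]],[1,[-0.12,0.294,0],[0,0,-40]],[1,[-0.13,0.332,0],[0,0,-45]],[1,[-0.14,0.37,0],[0,0,-50]]]'; python3 - <<'E'
from h import *
p,r=tool()
for w in([.57,.37,.42],[.575,.377,.27],): print(w,r.inv().apply(np.array(w)-p).round(3))
E
```

```text
clock: 2.6
tool_pos: [0.5756, 0.272, 0.4203]
orientation: [180.0, -0.0, -110.7]
force: [0.1, 0.8, 1.3]
opening: 0.0877
gripper_force: 0.0
[0.57, 0.37, 0.42] [-0.09  0.04  0.  ]
[0.575, 0.377, 0.27] [-0.098  0.038  0.15 ]
```

```bash
python3 -m pendant '[[1,[-0.035,0.014,0.01],[0,0,0]],[1,[-0.065,0.025,0.03],[0,0,0]],[1,[-0.09,0.035,0.06],[0,0,0]],[1,[-0.098,0.038,0.08],[0,0,0]],[1,[-0.098,0.038,0.08],[0,0,0]],[1,[-0.098,0.038,0.08],[0,0,0]]]'; python3 - <<'E'
from h import *
np.set_printoptions(suppress=True)
p=viewer.camera_params("wrist"); print(p, tool()[0])
im=viewer.snapshot("wrist")[:,:,::-1]; cv2.imwrite("pics/w1.png",im)
E
```

```text
clock: 3.1
tool_pos: [0.5754, 0.3752, 0.339]
orientation: [179.9, -0.2, -110.9]
force: [0.1, -1.4, 1.4]
opening: 0.0876
gripper_force: 0.0
{'fx': 281.2465666638955, 'fy': 281.2465666638955, 'cx': 255.97524955567084, 'cy': 193.713673015476, 'extrinsics': array([[-0.93429124,  0.35650478,  0.00205429,  0.40299683],
       [-0.34625787, -0.9060351 , -0.24332261,  0.59706294],
       [-0.08488441, -0.2280455 ,  0.96994324, -0.36412463],
       [ 0.        ,  0.        ,  0.        ,  1.        ]])} [0.57540565 0.37517023 0.33902517]
```

View pics/w1.png

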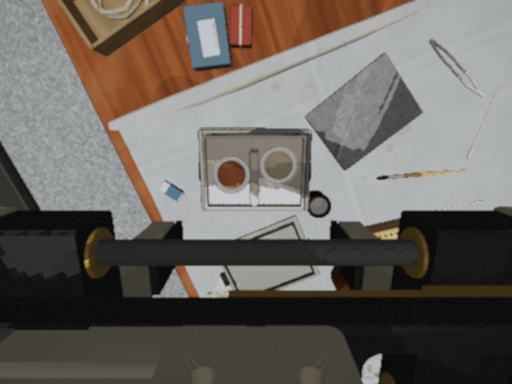

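The wrist view shows the box rim at about (199..311, 128..210) with the handle at x≈255. The pad corners are at about (387,54), (421,110), (345,168) and (306,116). I'll compute the poses and overlay them.

```bash
python3 - <<'E'
from h import *
from scipy.optimize import least_squares
p=viewer.camera_params("wrist")
im=cv2.imread("pics/w1.png")
def fit(uv,x0,lx,ly,z):
    r=least_squares(lambda q:(proj(p,rect(*q,lx,ly,z))[:,None]-np.array(uv)[None]).__pow__(2).sum(2).min(0)**.5,x0)
    print(r.x.round(4),(proj(p,rect(*r.x,lx,ly,z))).round(1).tolist(),r.fun.round(1)); return r.x
b=fit([(199,129),(311,129),(308,210),(203,210)],[.575,.377,-20.6],.166,.126,.074)
q=fit([(387,54),(421,110),(345,168),(306,116)],[.377,.365,17],.160,.120,.01)
x0,y0,k=190,45,3
c=cv2.resize(im[y0:y0+175,x0:x0+240],None,fx=k,fy=k,interpolation=cv2.INTER_CUBIC)
c=np.clip(c*1.5,0,255).astype('uint8')
for P,l in((rect(*b,.166,.126,.074),(0,0,255)),(rect(*b,.012,.072,.130),(0,255,0)),(rect(*q,.16,.12,.01),(0,0,255)),(rect(*b,.150,.11,.085),(255,255,0))):
    cv2.polylines(c,[((proj(p,P)-[x0,y0]+.5)*k).round().astype(int)],True,l,1)
cv2.imwrite("pics/o1.png",c)
E
```

```text
[  0.5794   0.3808 -21.0141] [[311.5, 128.8], [199.0, 128.7], [202.9, 210.2], [307.6, 210.4]] [0.3 0.6 0.6 0.3]
[ 0.3782  0.3655 17.0013] [[386.4, 50.7], [304.5, 114.9], [344.1, 170.7], [424.0, 112.6]] [3.4 4.  2.9 1.9]
```

View pics/o1.png

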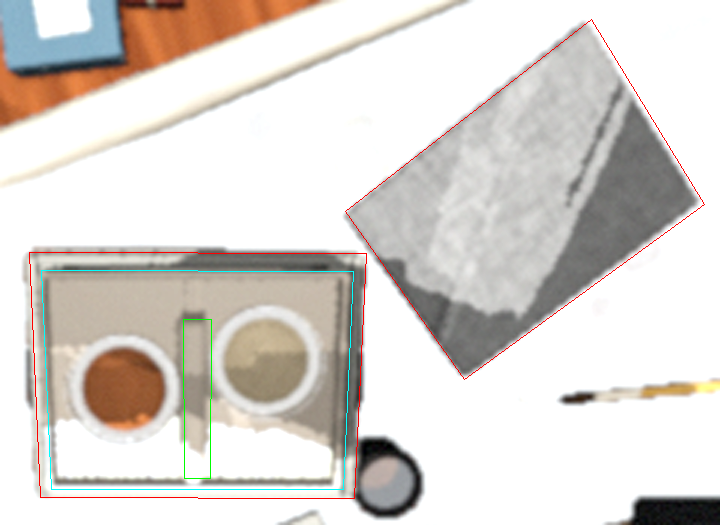

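The overlay fits box, pad and handle. The bar sits about 2 mm to the box's +x, so I aim at (0.581, 0.380).

```bash
cat > go.py <<'E'
import sys
from h import *
p,r=tool(); w=np.array([float(v) for v in sys.argv[1:4]])
print("shift",r.inv().apply(w-p).round(4),"yaw",sensors.get_obs()['orientation'].round(2))
E
python3 go.py .581 .380 .15
```

```text
shift [-0.0067 -0.0025  0.1912] yaw [-1.7996e+02 -4.0000e-02 -1.1092e+02]
```

```bash
python3 -m pendant '[[1,[-0.003,-0.002,0.03],[0,0,0]],[1,[-0.007,-0.003,0.07],[0,0,0]],[1,[-0.007,-0.003,0.11],[0,0,0]],[1,[-0.007,-0.003,0.145],[0,0,0]],[1,[-0.007,-0.003,0.17],[0,0,0]],[1,[-0.007,-0.003,0.185],[0,0,0]],[1,[-0.007,-0.003,0.191],[0,0,0]],[1,[-0.007,-0.003,0.191],[0,0,0]]]'; python3 go.py .581 .380 .098; python3 - <<'E'
from h import *
im=viewer.snapshot("wrist")[:,:,::-1]; cv2.imwrite("pics/w2.png",np.clip(im*1.4,0,255))
E
```

```text
clock: 3.82
tool_pos: [0.5819, 0.3799, 0.1502]
orientation: [-180.0, 0.0, -111.0]
force: [0.5, 0.1, 0.7]
opening: 0.0876
gripper_force: 0.0
shift [0.0002 0.0009 0.0522] yaw [-1.7998e+02  1.0000e-02 -1.1099e+02][ WARN:0@0.529] global loadsave.cpp:1063 imwrite_ Unsupported depth image for selected encoder is fallbacked to CV_8U.
```

View pics/w2.png

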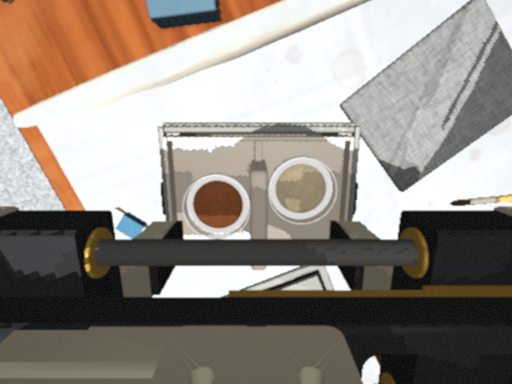

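The bar at column 259 is centred between the fingers. I'll descend and close.

```bash
python3 -m pendant '[[1,[0,0.001,0.02],[0,0,0]],[1,[0,0.001,0.036],[0,0,0]],[1,[0,0.001,0.048],[0,0,0]],[1,[0,0.001,0.052],[0,0,0]],[0.3,[0,0.001,0.052],[0,0,0]],[-0.2,[0,0.001,0.052],[0,0,0]],[-0.4,[0,0.001,0.052],[0,0,0]],[-0.55,[0,0.001,0.052],[0,0,0]],[-0.65,[0,0.001,0.052],[0,0,0]],[-0.75,[0,0.001,0.052],[0,0,0]]]'; python3 -m pendant '[[-0.85,[0,0,0],[0,0,0]],[-1,[0,0,0],[0,0,0]],[-1,[0,0,0],[0,0,0]],[-1,[0,0,0],[0,0,0]],[-1,[0,0,0],[0,0,0]]]'
```

```text
clock: 4.7
tool_pos: [0.5804, 0.3813, 0.0981]
orientation: [-180.0, 0.0, -110.9]
force: [-0.5, 1.0, 0.6]
opening: 0.0532
gripper_force: 0.0
clock: 5.12
tool_pos: [0.5802, 0.3811, 0.0975]
orientation: [180.0, -0.0, -110.9]
force: [0.1, -0.2, 0.6]
opening: 0.0198
gripper_force: 0.0
```

```bash
python3 -m pendant '[[-1,[0,0,0],[0,0,0]],[-1,[0,0,0],[0,0,0]],[-1,[0,0,0],[0,0,0]],[-1,[0,0,0],[0,0,0]]]'; python3 -m pendant '[[-1,[0,0,-0.002],[0,0,0]],[-1,[0,0,-0.005],[0,0,0]],[-1,[0,0,-0.009],[0,0,0]],[-1,[0,0,-0.014],[0,0,0]],[-1,[0,0,-0.02],[0,0,0]],[-1,[0,0,-0.027],[0,0,0]],[-1,[0,0,-0.035],[0,0,0]],[-1,[0,0,-0.043],[0,0,0]],[-1,[0,0,-0.049],[0,0,0]],[-1,[0,0,-0.052],[0,0,0]]]'
```

```text
clock: 5.45
tool_pos: [0.5802, 0.381, 0.0975]
orientation: [180.0, -0.0, -110.9]
force: [0.5, -0.2, 0.2]
opening: 0.0119
gripper_force: 30.0
clock: 6.28
tool_pos: [0.5807, 0.3814, 0.1512]
orientation: [-180.0, 0.1, -110.9]
force: [-0.6, 0.8, -2.8]
opening: 0.0116
gripper_force: 30.0
```

The tray is lifted at about 2.8 N. Now I'll refine the pad pose from w1 by segmentation, since the first fit only used rough clicks.

```bash
python3 - <<'E'
from h import *
p=dict(fx=281.24657,fy=281.24657,cx=255.97525,cy=193.71367,extrinsics=np.array([[-0.93429124,0.35650478,0.00205429,0.40299683],[-0.34625787,-0.9060351,-0.24332261,0.59706294],[-0.08488441,-0.2280455,0.96994324,-0.36412463],[0,0,0,1]]))
t=viewer.camera_params("top")
for p,f in((p,"w1"),(t,"top0")):
    im=cv2.imread(f"pics/{f}.png")
    # rectify plane z=.01: 0.5mm/px, world x .25-.52, y .25-.48
    W=np.array([[.25,.25,.01],[.52,.25,.01],[.52,.48,.01],[.25,.48,.01]])
    H=cv2.getPerspectiveTransform(proj(p,W).astype(np.float32),((W[:,:2]-.25)/.0005).astype(np.float32))
    g=cv2.cvtColor(cv2.warpPerspective(im,H,(540,460),flags=cv2.INTER_CUBIC),cv2.COLOR_BGR2GRAY)
    g=cv2.medianBlur(g,9); th,b=cv2.threshold(g,0,255,cv2.THRESH_BINARY_INV+cv2.THRESH_OTSU)
    b=cv2.morphologyEx(b,cv2.MORPH_CLOSE,np.ones((25,25))); b=cv2.morphologyEx(b,cv2.MORPH_OPEN,np.ones((41,41)))
    cs=cv2.findContours(b,0,1)[0]
    for c in cs:
        if cv2.contourArea(c)>20000:
            r=cv2.minAreaRect(c); print(f,th,np.array(r[0])*.0005+.25,np.array(r[1])*.0005,r[2],cv2.contourArea(c)*.25e-6)
E
python3 go.py .378 .3655 .151
```

```text
w1 141.0 [0.41688138 0.38591505] [0.24760991 0.14501465] 15.417044639587402 0.023702249999999998
top0 104.0 [0.37844104 0.36367301] [0.16152002 0.12294938] 17.571260452270508 0.018970749999999998
shift [ 8.730e-02  1.836e-01 -1.000e-04] yaw [-1.7995e+02  1.0000e-01 -1.1093e+02]
```

```bash
python3 -m pendant '[[-1,[0.001,0.003,0],[0,0,-0.6]],[-1,[0.004,0.008,0],[0,0,-1.7]],[-1,[0.008,0.017,0],[0,0,-3.5]],[-1,[0.013,0.028,0],[0,0,-6]],[-1,[0.019,0.04,0],[0,0,-8.5]],[-1,[0.026,0.055,0],[0,0,-11.5]],[-1,[0.033,0.07,0],[0,0,-14.5]],[-1,[0.039,0.083,0],[0,0,-17]],[-1,[0.045,0.094,0],[0,0,-19]],[-1,[0.048,0.101,0],[0,0,-20]]]'; python3 go.py .378 .3645 .151
```

```text
clock: 7.12
tool_pos: [0.4668, 0.3718, 0.1494]
orientation: [180.0, -0.0, -90.7]
force: [-0.9, -0.0, -2.7]
opening: 0.012
gripper_force: 30.0
shift [ 0.0084  0.0887 -0.0015] yaw [ 1.7996e+02 -2.0000e-02 -9.0720e+01]
```

```bash
python3 -m pendant '[[-1,[0,0.003,0],[0,0,-0.6]],[-1,[0.001,0.01,0],[0,0,-2]],[-1,[0.002,0.021,0],[0,0,-4.5]],[-1,[0.003,0.034,0],[0,0,-7]],[-1,[0.004,0.048,0],[0,0,-10]],[-1,[0.006,0.062,0],[0,0,-13]],[-1,[0.007,0.074,0],[0,0,-15]],[-1,[0.008,0.082,0],[0,0,-16.8]],[-1,[0.0084,0.087,0],[0,0,-17.7]],[-1,[0.0084,0.0887,0],[0,0,-18]]]';  python3 -m pendant '[[-1,[0,0,0],[0,0,0]],[-1,[0,0,0],[0,0,0]]]'; python3 go.py .378 .3645 .085;  python3 - <<'E'
from h import *
im=viewer.snapshot("top"); cv2.imwrite("pics/t2.png",cv2.resize(np.clip(im[110:310,160:360,::-1]*1.3,0,255).astype('uint8'),None,fx=3,fy=3,interpolation=2))
E
```

```text
clock: 7.95
tool_pos: [0.3793, 0.3654, 0.1498]
orientation: [-180.0, 0.0, -72.8]
force: [-0.8, -0.5, -3.0]
opening: 0.012
gripper_force: 30.0
clock: 8.12
tool_pos: [0.3802, 0.3657, 0.1497]
orientation: [-180.0, 0.0, -73.0]
force: [0.1, 0.5, -3.1]
opening: 0.012
gripper_force: 30.0
shift [0.0005 0.0025 0.0647] yaw [-1.7998e+02  1.0000e-02 -7.2950e+01]
```

View pics/t2.png

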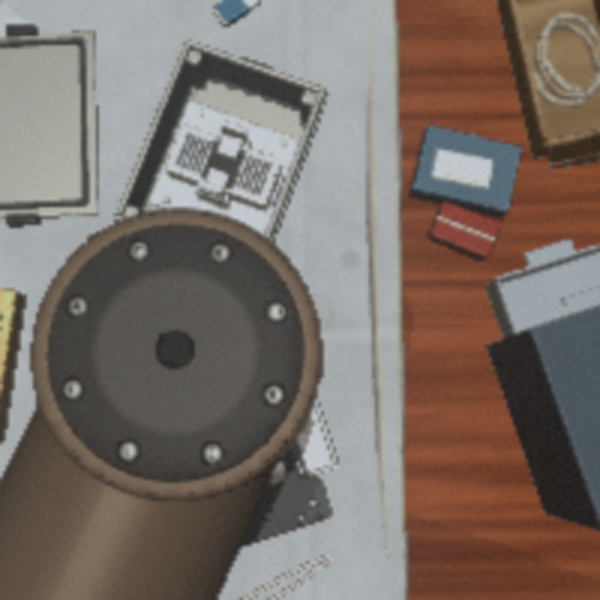

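The tray has cleared the box and the cassette is visible in the cradle. I'll lower the tray.

```bash
python3 -m pendant '[[-1,[0,0.002,0.005],[0,0,-0.2]],[-1,[0.0005,0.0025,0.015],[0,0,-0.3]],[-1,[0.0005,0.0025,0.03],[0,0,-0.3]],[-1,[0.0005,0.0025,0.047],[0,0,-0.3]],[-1,[0.0005,0.0025,0.064],[0,0,-0.3]],[-1,[0.0005,0.0025,0.079],[0,0,-0.3]],[-1,[0.0005,0.0025,0.091],[0,0,-0.3]],[-1,[0.0005,0.0025,0.098],[0,0,-0.3]],[-1,[0.0005,0.0025,0.102],[0,0,-0.3]],[-1,[0.0005,0.0025,0.103],[0,0,-0.3]]]'; python3 -m pendant '[[-1,[0,0,0],[0,0,0]],[-1,[0,0,0],[0,0,0]]]'; python3 go.py .378 .3645 .0405
```

```text
clock: 9.0
tool_pos: [0.3776, 0.3637, 0.0456]
orientation: [179.9, -0.1, -72.6]
force: [-0.3, 0.9, -2.9]
opening: 0.012
gripper_force: 30.0
clock: 9.17
tool_pos: [0.378, 0.3646, 0.0471]
orientation: [-180.0, 0.0, -72.6]
force: [-0.1, 0.1, -2.2]
opening: 0.0121
gripper_force: 30.0
shift [0.0001 0.     0.0066] yaw [-1.7996e+02  4.0000e-02 -7.2630e+01]
```

```bash
python3 - <<'E'
from h import *
P,_=tool()
a=viewer.snapshot("wrist")[:,:,::-1].copy(); pw=viewer.camera_params("wrist")
b=viewer.snapshot("scene")[:,:,::-1].copy(); ps=viewer.camera_params("scene")
out=[]
for im,p,(x0,y0,w,h),k in((a,pw,(90,60,340,200),2),(b,ps,(200,190,170,110),4)):
    c=cv2.resize(im[y0:y0+h,x0:x0+w],None,fx=k,fy=k,interpolation=2); c=np.clip(c*1.4,0,255).astype('uint8')
    for r,l in((rect(.378,.3645,17.3,.16,.12,.01),(0,0,255)),(rect(P[0],P[1],17.3,.15,.11,P[2]-.0305+.018),(0,255,0))):
        cv2.polylines(c,[((proj(p,r)-[x0,y0]+.5)*k).astype(int)],True,l,1)
    out.append(cv2.resize(c,(520,300) if k==2 else (464,300)))
cv2.imwrite("pics/pl.png",np.vstack([cv2.copyMakeBorder(o,0,0,0,520-o.shape[1],0) for o in out]))
E
```

```text
(no output)
```

View pics/pl.png

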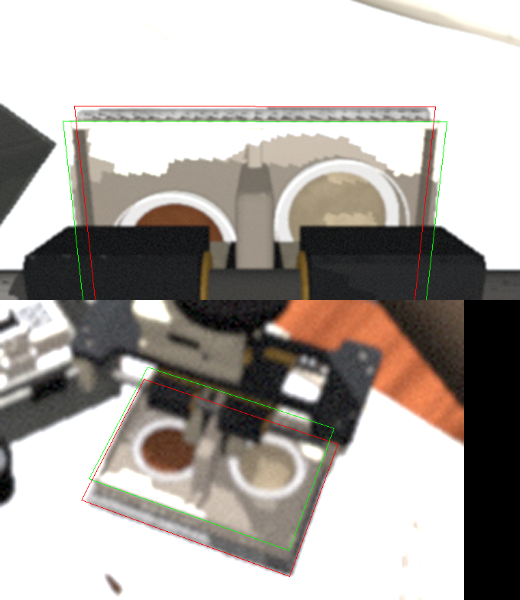

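The overlays show the tray sitting symmetrically within the pad outline. I'll set it down, release, and rise.

```bash
python3 -m pendant '[[-1,[0,0,0.002],[0,0,0]],[-1,[0,0,0.004],[0,0,0]],[-1,[0,0,0.005],[0,0,0]],[-1,[0,0,0.006],[0,0,0]],[-1,[0,0,0.0065],[0,0,0]],[-1,[0,0,0.0065],[0,0,0]]]'
```

```text
clock: 9.77
tool_pos: [0.3776, 0.3641, 0.0405]
orientation: [-180.0, -0.0, -72.6]
force: [-1.9, -1.8, 3.6]
opening: 0.0119
gripper_force: 30.0
```

```bash
python3 -m pendant '[[-0.6,[0,0,-0.0003],[0,0,0]],[-0.4,[0,0,-0.0003],[0,0,0]],[-0.2,[0,0,-0.0003],[0,0,0]],[0.1,[0,0,-0.0003],[0,0,0]],[0.1,[0,0,-0.0003],[0,0,0]],[0.1,[0,0,-0.0003],[0,0,0]]]';python3 -m pendant '[[0.3,[0,0,-0.005],[0,0,0]],[0.6,[0,0,-0.02],[0,0,0]],[1,[0,0,-0.045],[0,0,0]],[1,[0,0,-0.08],[0,0,0]],[1,[0,0,-0.12],[0,0,0]],[1,[0,0,-0.16],[0,0,0]],[1,[0,0,-0.19],[0,0,0]],[1,[0,0,-0.21],[0,0,0]]]'; python3 go.py .5806 .3803 .25
```

```text
clock: 10.27
tool_pos: [0.3778, 0.3642, 0.0404]
orientation: [-180.0, 0.0, -72.6]
force: [0.3, 1.1, -0.5]
opening: 0.0449
gripper_force: 0.0
clock: 10.93
tool_pos: [0.3784, 0.3648, 0.2549]
orientation: [-179.8, 0.2, -72.6]
force: [-0.1, 0.0, -1.0]
opening: 0.087
gripper_force: 0.0
shift [ 0.0457 -0.1976  0.0056] yaw [-179.77    0.19  -72.61]
```

```bash
python3 -m pendant '[[1,[0.002,-0.01,0],[0,0,2]],[1,[0.007,-0.033,0],[0,0,6]],[1,[0.014,-0.063,0],[0,0,12]],[1,[0.021,-0.095,0],[0,0,18]],[1,[0.029,-0.127,0],[0,0,24]],[1,[0.037,-0.157,0],[0,0,30]],[1,[0.043,-0.182,0],[0,0,35]],[1,[0.0457,-0.195,0],[0,0,37.7]],[1,[0.0457,-0.1976,0],[0,0,38.4]],[1,[0.0457,-0.1976,0],[0,0,38.4]]]'; python3 -m pendant '[[1,[0,0,0],[0,0,0]],[1,[0,0,0],[0,0,0]]]'; python3 - <<'E'
from h import *
print(tool()[0],sensors.get_obs()['orientation'])
p=viewer.camera_params("wrist"); im=viewer.snapshot("wrist")[:,:,::-1].copy(); cv2.imwrite("pics/w3raw.png",im)
import pickle; pickle.dump(p,open("w3.pkl","wb"))
b=(.5806,.3803,-21)
x0,y0,w,h,k=150,70,220,170,3.5
c=cv2.resize(im[y0:y0+h,x0:x0+w],None,fx=k,fy=k,interpolation=2); c=np.clip(c*1.4,0,255).astype('uint8')
for r,l in((rect(*b,.166,.126,.074),(0,0,255)),(rect(*b,.044,.094,.034),(0,255,0)),(rect(*b,.060,.022,.061),(255,255,0))):
    cv2.polylines(c,[((proj(p,r)-[x0,y0]+.5)*k).astype(int)],True,l,1)
cv2.imwrite("pics/w3.png",c)
E
```

```text
clock: 11.77
tool_pos: [0.5804, 0.379, 0.249]
orientation: [180.0, -0.1, -111.1]
force: [-0.4, 0.6, -1.0]
opening: 0.0877
gripper_force: 0.0
clock: 11.93
tool_pos: [0.5791, 0.3795, 0.2507]
orientation: [180.0, 0.0, -110.9]
force: [-0.8, -0.6, 0.8]
opening: 0.0877
gripper_force: 0.0
[0.57909156 0.3795219  0.25066174] [ 1.79995472e+02  1.00068233e-02 -1.10941746e+02]
```

View pics/w3.png

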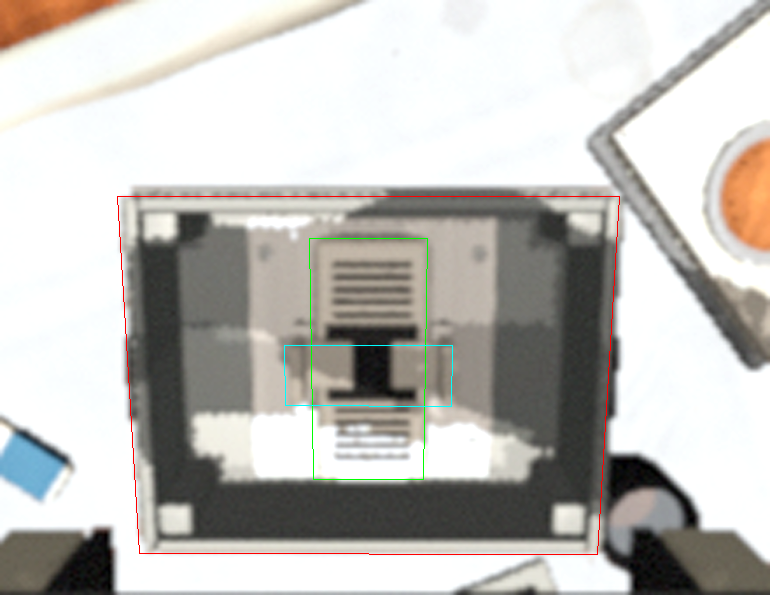

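The overlay shows the cassette's slots centred at about column 372, within 1 mm of my estimate. I'll aim at (0.5798, 0.3806) with TCP height 33 mm, above the 29 mm brackets.

```bash
python3 go.py .5798 .3806 .033
```

```text
shift [-0.001  -0.0003  0.2179] yaw [-1.7999e+02  3.0000e-02 -1.1094e+02]
```

```bash
python3 -m pendant '[[1,[-0.001,0,0.02],[0,0,0]],[1,[-0.001,0,0.05],[0,0,0]],[1,[-0.001,0,0.085],[0,0,0]],[1,[-0.001,0,0.115],[0,0,0]],[1,[-0.001,0,0.135],[0,0,0]],[1,[-0.001,0,0.145],[0,0,0]],[1,[-0.001,0,0.15],[0,0,0]],[1,[-0.001,0,0.15],[0,0,0]]]'; python3 go.py .5798 .3806 .033
```

```text
clock: 12.65
tool_pos: [0.5799, 0.3806, 0.1004]
orientation: [180.0, -0.0, -111.0]
force: [0.2, -0.2, -0.3]
opening: 0.0879
gripper_force: 0.0
shift [0.0001 0.0001 0.0674] yaw [ 1.8000e+02 -2.0000e-02 -1.1098e+02]
```

```bash
python3 -m pendant '[[1,[0,0,0.012],[0,0,0]],[1,[0,0,0.027],[0,0,0]],[1,[0,0,0.042],[0,0,0]],[1,[0,0,0.054],[0,0,0]],[1,[0,0,0.062],[0,0,0]],[1,[0,0,0.066],[0,0,0]],[1,[0,0,0.067],[0,0,0]],[1,[0,0,0.067],[0,0,0]]]'; python3 go.py .5798 .3806 .033
```

```text
clock: 13.32
tool_pos: [0.5805, 0.3806, 0.0337]
orientation: [-180.0, 0.0, -111.0]
force: [0.2, -0.4, -0.4]
opening: 0.0877
gripper_force: 0.0
shift [0.0003 0.0007 0.0007] yaw [-1.7998e+02  2.0000e-02 -1.1102e+02]
```

```bash
python3 -m pendant '[[0.6,[0,0.0005,0.0005],[0,0,0]],[0.45,[0,0.0005,0.0005],[0,0,0]],[0.38,[0,0.0005,0.0005],[0,0,0]],[0.34,[0,0.0005,0.0005],[0,0,0]],[0.3,[0,0.0005,0.0005],[0,0,0]]]'; python3 -m pendant '[[0.2,[0,0,0],[0,0,0]],[0.1,[0,0,0],[0,0,0]],[0,[0,0,0],[0,0,0]],[-1,[0,0,0],[0,0,0]],[-1,[0,0,0],[0,0,0]],[-1,[0,0,0],[0,0,0]],[-1,[0,0,0],[0,0,0]]]'
```

```text
clock: 13.73
tool_pos: [0.58, 0.3807, 0.0332]
orientation: [-180.0, 0.0, -111.0]
force: [-0.4, -0.2, 0.3]
opening: 0.0604
gripper_force: 0.0
clock: 14.32
tool_pos: [0.5799, 0.3808, 0.0337]
orientation: [-180.0, 0.0, -111.0]
force: [-2.7, -0.7, 6.2]
opening: 0.0476
gripper_force: 30.0
```

```bash
python3 -m pendant '[[-1,[0,0,0],[0,0,0]],[-1,[0,0,0],[0,0,0]],[-1,[0,0,0],[0,0,0]]]'; python3 -m pendant '[[-1,[0,0,-0.001],[0,0,0]],[-1,[0,0,-0.002],[0,0,0]],[-1,[0,0,-0.003],[0,0,0]],[-1,[0,0,-0.004],[0,0,0]],[-1,[0,0,-0.004],[0,0,0]]]'
```

```text
clock: 14.57
tool_pos: [0.5799, 0.3808, 0.0336]
orientation: [-180.0, 0.0, -111.0]
force: [-2.3, -0.5, 4.8]
opening: 0.0479
gripper_force: 30.0
clock: 14.98
tool_pos: [0.5798, 0.3806, 0.0368]
orientation: [180.0, -0.0, -111.0]
force: [0.6, 0.7, -1.9]
opening: 0.0479
gripper_force: 30.0
```

The load is 1.9 N, so the cassette is free. I'll lift it straight up.

```bash
python3 -m pendant '[[-1,[0,0,-0.004],[0,0,0]],[-1,[0,0,-0.01],[0,0,0]],[-1,[0,0,-0.018],[0,0,0]],[-1,[0,0,-0.028],[0,0,0]],[-1,[0,0,-0.038],[0,0,0]],[-1,[0,0,-0.049],[0,0,0]],[-1,[0,0,-0.06],[0,0,0]],[-1,[0,0,-0.07],[0,0,0]],[-1,[0,0,-0.078],[0,0,0]],[-1,[0,0,-0.082],[0,0,0]]]'; python3 -m pendant '[[-1,[0,0,-0.004],[0,0,0]],[-1,[0,0,-0.012],[0,0,0]],[-1,[0,0,-0.022],[0,0,0]],[-1,[0,0,-0.034],[0,0,0]],[-1,[0,0,-0.046],[0,0,0]],[-1,[0,0,-0.058],[0,0,0]],[-1,[0,0,-0.068],[0,0,0]],[-1,[0,0,-0.075],[0,0,0]],[-1,[0,0,-0.079],[0,0,0]],[-1,[0,0,-0.081],[0,0,0]]]'; python3 -m pendant '[[-1,[0,0,0],[0,0,0]],[-1,[0,0,0],[0,0,0]],[-1,[0,0,0],[0,0,0]]]'
python3 - <<'E'
from h import *
P,_=tool(); b=(P[0],P[1],-21); u=P[2]-.0255; print(P)
a=viewer.snapshot("wrist")[:,:,::-1].copy(); t=viewer.snapshot("top")[:,:,::-1].copy(); s=viewer.snapshot("scene")[:,:,::-1].copy()
out=[]
for im,n,(x0,y0,w,h) in((a,"wrist",(110,60,300,200)),(s,"scene",(120,130,210,150))):
    k=500/w; c=np.clip(cv2.resize(im[y0:y0+h,x0:x0+w],None,fx=k,fy=k,interpolation=2)*1.4,0,255).astype('uint8'); p=viewer.camera_params(n)
    for r,l in((rect(*b,.044,.094,u),(0,255,0)),(rect(*b,.044,.094,u+.026),(0,255,0)),(rect(.378,.3645,17.3,.16,.12,.01),(0,0,255))): cv2.polylines(c,[((proj(p,r)-[x0,y0]+.5)*k).astype(int)],True,l,1)
    out.append(cv2.resize(c,(440,300)))
cv2.imwrite("pics/fin.png",np.vstack(out))
E
```

```text
clock: 15.82
tool_pos: [0.5803, 0.3811, 0.1208]
orientation: [-179.9, 0.1, -111.0]
force: [0.7, 0.2, -1.1]
opening: 0.0479
gripper_force: 30.0
clock: 16.65
tool_pos: [0.5799, 0.3808, 0.2007]
orientation: [-180.0, 0.1, -111.0]
force: [-0.2, 0.8, -1.0]
opening: 0.0478
gripper_force: 30.0
clock: 16.9
tool_pos: [0.5795, 0.3804, 0.1991]
orientation: [180.0, -0.1, -111.0]
force: [-0.4, -0.4, -2.0]
opening: 0.0475
gripper_force: 30.0
[0.57954325 0.38040204 0.19908027]
```

View pics/fin.png

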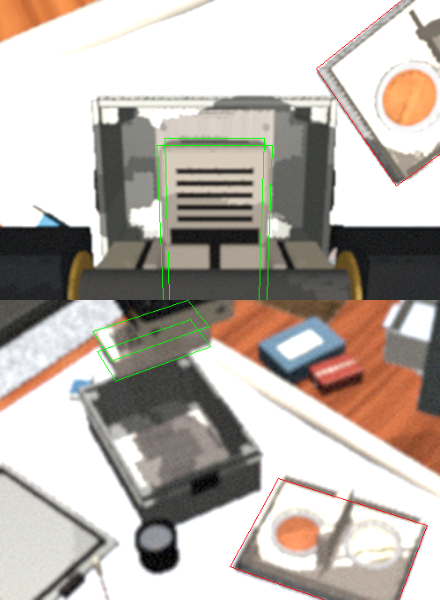

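The cassette is held level over the box and matches the predicted outline. The tray lies on the pad with both dishes in it, and the loupe, slide box and weight are where they were. I'm handing the job in.

```bash
python3 -c "
from plant import workorder; print(workorder.close_job())"
```

```text
the job is handed in; nothing more can be done
None
```

I handed the job in at about 17 s: the tray is on the middle of the foam pad with both dishes in it, and the cassette is held level by its pinched catches, its underside about 10 cm above the box's rim.

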